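Unlock the coffee-bean bin's lid latch

TASK

Undo the lid latch of the coffee-bean bin, the white bin with the brown lid: first slide its red safety tab all the way off the latch lever while the lever is still down, then lift the lever by its white crossbar until it stands up steeply, well past 45 degrees, and let go of it with the tab still clear. Leave the red tab of the green-lidded tea bin where it is.

Things in the scene. Friction and masses are not known exactly. Their poses are not given: they have to be found in the camera images.
- bean_bin: Coffee-bean bin, fixed to the counter: white, 190 x 190 mm, brown lid 200 x 200 mm, lid top at 142 mm. The like tea bin has a green lid. Origin: centre of its underside; z up, x away from the robot, yaw up to 0.35 rad either way. All mm given with the joints are in this frame. On the lid a grey guide block 16 mm high runs under the tab from y = 31 to 97.
- bean_tab (a joint): Slide of the bean bin's red safety tab along bin +y, in m: starts 0 to 0.004, tongue over the lever; clear from 0.016; stop at 0.030. Needs 2 N, stays where left. Upright grip 22 (x) by 16 mm (y), z = 169 to 199, centred at x = 0, y = 45 + slide. Its tongue, 18 mm wide, z = 159 to 169, reaches from the grip towards -y to y = -6 + slide.
- bean_latch (a joint): Angle of the bean bin's lever, rad: 0 down (start), crossbar end swings up and away from the robot, stop at 1.4. Blocked while the tongue is over it; then needs 2 N, stays where left. Steel, 20 mm wide; pin along y at x = 45, z = 154. White crossbar 18 mm thick, 36 long (y), when down centred at x = -55, y = 0, z = 168; its ends are free: pinch across them, it pivots in the grip.
- tea_tab (a joint): Slide of the red safety tab of the green-lidded tea bin, built the same, in m: starts at 0 (over its lever) and shall stay there.

How it is judged:
On the way, in this order (a step that is already met when the one before it is completed fails the run):
1. the red tab of the coffee-bean bin is slid clear of the lever while the lever is still down (value of joint bean_tab above 0.018 m and value of joint bean_latch below 0.2 rad), for 0.1 s.
2. the latch lever is lifted past 45 degrees (value of joint bean_latch above 0.785 rad), for 0.2 s.
At the end, for the whole second after the job is handed in: The coffee-bean bin's latch lever stands raised past 45 degrees (0.785 rad), its red tab is still slid clear of the lever (more than 18 mm), and the tea bin's red tab is within 8 mm of where it was (value of joint bean_latch above 0.785 rad and value of joint bean_tab above 0.018 m and value of joint tea_tab below 0.008 m); the robot touches nothing.
It fails at once if the tea bin's safety tab is slid off by more than 8 mm (value of joint tea_tab above 0.008 m).
It also fails if it takes over 48 s, if anything falls off the work surface, if the arm or the gripper's body presses on something with over 40 N, if the wrist force passes 120 N, or if a joint passes its speed limit or range.

ROBOT

A 6-joint arm with a two-finger parallel gripper is mounted at the origin on the work surface. World frame = base frame: x ahead of the robot, y to its left, z up, the work surface at z = 0. Lengths are in m, angles in rad, forces in N, time in s.
With the tool pointing down it reaches from about 0.35 to 0.775 m from the base axis. Payload 5.5 kg.
Tool frame: the origin (TCP) lies at the very end of the fingers, on their centre line; the grasp point (between the pads) lies 19 mm behind it; z points along the fingers, y is the direction in which the jaws open and shut (so a half turn about z gives the same grasp; the last joint's range is limited). The gripper opens to 85 mm and grips with 20 to 120 N. Pads are 22 mm wide; open, the fingers measure 114 mm over their backs; the gripper's body (76 mm by 85 mm) begins 54 mm behind the grasp point. The pads swing forward as they close: fully open they stand 13 mm farther back than shut.
Start: joints at [1.101, 0.313, 0.046, 1.304, 0, 1.431], TCP at [0.186, 0.544, 0.231] pointing down, gripper open.
Joint ranges: [-2.76, 2.76], [-0.86, 1.69], [-1.03, 1.26], [-2.2, 2.34], [-1.47, 1.5], [-3.14, 3.14]. Speed limits (rad/s): [2.57, 2.57, 3.14, 3.14, 3.14, 3.14].

INTERFACE

Orientations are given as a unit quaternion [w, x, y, z].
In Python, from workcell import get_state, imaging, env, spotter gives the robot as it stands.
- The arm moves only by the tool play_rows, never from a script. Its argument "moves" is a list of rows, each an object with "claw": the finger opening in cm, from 0 to 8.54; "delta_pos": the shift along the tool's x, y, z in cm, a list of three; "twist": the turn about the tool's z in degrees. A call has 1 to 12 rows; each row is the pose to reach, as a shift and turn from the pose commanded when the call began, along the tool's axes at that moment; what a row does not reach only later rows make up. A row lasts 1/8 s, in which the tool goes at most 62.5 mm and 10.7 degrees, less where a joint would pass 70% of its speed; a pose out of reach is approached as far as the arm can. A call with a gripper value outside its range is refused whole. The fingers move at their own pace and stop on an object; "force" is the grip in N (left out, the last holds). Time passes only in rows, so rows that repeat a pose let the fingers close. It gives the time, the measured TCP pose, the force and the opening at its end, in the units of the state.
- get_state(): the state, without advancing time (a new reading comes with each control period).
- imaging.read_camera(name): name is "scene" or "top" or "wrist"; returns the picture (480x640x3 uint8, red, green, blue); there is no depth.
- imaging.camera_info(name): a dict with "fx", "fy", "cx", "cy" (pixels), "world_to_cam" (4x4, takes a point from world to camera coordinates). Camera axes: x right, y down, z forward; pixel columns grow to the right and rows downward; lengths in m; the calibration is good to about 2 mm. The wrist camera is an equidistant fisheye: a pixel r from the principal point sees the ray r / f radians off the axis. A picture is of the moment at which its call begins: read the wrist's pose just before it. camera_info takes no time and is no camera call; for the wrist camera it gives the pose at the moment of the call.
- env.hand_in(): hands the job in, once; it reports no verdict.
Trained networks look in the newest picture that a camera, given by its name, has taken for a name from the list of things; names that differ only in an ending like _2 or _b are one class to them, and where a whole thing is asked for, a point or a joint stands for the part that bears it (a point fixed in the world has none). Each returns a list of dicts, best first, with "conf" (0 to 1); they miss things now and then, are a little off and sometimes report something else, mostly with a low value. They report only what shows in the picture. A call takes as long as a camera call.
- spotter.spot_in(camera, query): "extent" ([left, top, right, bottom] in pixels, round what is visible of it).
The state is a dict: "clock": time; "joint_pos": joint angles; "qvel": joint speeds; "tau": joint torques, N m; "tcp_pos": TCP position; "orientation": TCP orientation; "wrist_force": force on the tool from outside, world axes, zero at the start; "ft_torque": the same for the moment, N m; "finger_gap": finger opening in m.
Only numpy, scipy, OpenCV 4.12 (cv2) and the standard library are available. Lean on these libraries where they do the work, as an engineer would, in place of code of your own. Each camera call takes 0.05 s, during which the arm holds its last target. There are 200 camera calls.

## Working session

There is one attempt and no reset: what is moved stays moved. The work goes in short steps, Python scripts to look and compute and a tool call to move; the robot and the scene stay as the last step left them, time stands still between calls to the robot, and variables do not carry over. Pictures are saved under pics/ and viewed, about 8 in all and at most 12, crops included, and the job is handed in when it is done.

Besides the shell and the picture viewer there is one more tool, called after ">>>" by a JSON object that holds its "method" and its "body", one argument or row to a line. play_rows: Moves the arm, as the interface text tells. Its arguments: {"type":"object","properties":{"moves":{"type":"array"},"force":{"type":"number"}},"required":["moves"]}

```bash
mkdir -p pics; python3 - <<'E'
from workcell import get_state, imaging, env, spotter
import cv2,numpy as np
s=get_state(); print(s['clock'],s['tcp_pos'],s['orientation'],s['finger_gap'])
ims=[]
for c in ['scene','top']:
    im=imaging.read_camera(c); cv2.imwrite(f'pics/{c}.png',im[:,:,::-1]); 
    i=imaging.camera_info(c); print(c,i['fx'],i['fy'],i['cx'],i['cy'],np.round(i['world_to_cam'],4).tolist())
    for q in ['bean_bin','bean_tab','bean_latch','tea_tab']:
        print(q,[(np.round(d['extent']).tolist(),round(d['conf'],2)) for d in spotter.spot_in(c,q)])
E
```

```text
0.0 [0.18596378 0.54355877 0.23040563] [-2.77981419e-04  1.64150209e-01  9.86434936e-01 -8.65497241e-04] 0.08514480517483723
scene 505.5506793651519 505.5506793651519 325.09674374029777 241.37224395911932 [[0.387, -0.9221, 0.0009, -0.1868], [-0.8764, -0.3682, -0.3104, 0.5418], [0.2865, 0.1193, -0.9506, 1.0006], [0.0, 0.0, 0.0, 1.0]]
bean_bin [([374.0, 244.0, 508.0, 377.0], 0.55)]
bean_tab [([418.0, 285.0, 451.0, 309.0], 0.83)]
bean_latch [([426.0, 282.0, 459.0, 338.0], 0.6)]
tea_tab [([201.0, 169.0, 236.0, 195.0], 0.58)]
top 438.5143311826005 438.5143311826005 324.524341638833 242.93510059471595 [[-0.0264, -0.9996, 0.0089, 0.0208], [-0.9853, 0.0245, -0.1692, 0.5832], [0.1689, -0.0132, -0.9855, 0.8207], [0.0, 0.0, 0.0, 1.0]]
bean_bin [([394.0, 210.0, 521.0, 324.0], 0.63)]
bean_tab [([435.0, 251.0, 469.0, 271.0], 0.69)]
bean_latch [([459.0, 239.0, 477.0, 299.0], 0.6)]
tea_tab [([141.0, 232.0, 185.0, 247.0], 0.72)]
```

View pics/scene.png

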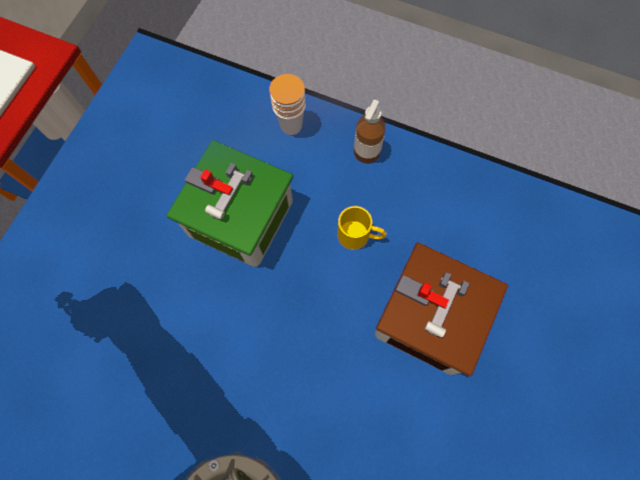

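View pics/top.png

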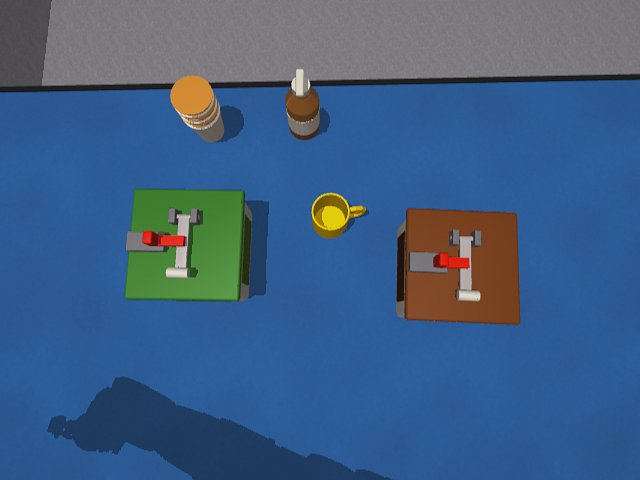

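The scene view shows the brown-lid bin at about (442,310), with its red grip at (426,291) and white crossbar at (436,329). In the top view the grip is at (442,261) and the crossbar at (468,296). The green tea bin is at left. Next I fit the lid and triangulate the parts.

```bash
cat > h.py <<'E'
from workcell import get_state, imaging, env, spotter
import cv2,numpy as np
def P(c):
    i=imaging.camera_info(c); K=np.array([[i['fx'],0,i['cx']],[0,i['fy'],i['cy']],[0,0,1]]); return K@np.array(i['world_to_cam'])[:3]
def plane(c,uv,z):
    M=P(c); H=np.c_[M[:,0],M[:,1],M[:,2]*z+M[:,3]]
    return cv2.perspectiveTransform(np.float64(uv).reshape(-1,1,2),np.linalg.inv(H))[:,0]
def proj(c,X):
    q=P(c)@np.r_[np.atleast_2d(X).T,np.ones((1,len(np.atleast_2d(X))))]; return (q[:2]/q[2]).T
def tri(a,b):
    X=cv2.triangulatePoints(P('scene'),P('top'),np.float64(a).reshape(2,1),np.float64(b).reshape(2,1)); return (X[:3]/X[3]).ravel()
E
python3 - <<'E'
from h import *
def blob(m,box):
    k=np.zeros_like(m); l,t,r,b=box; k[t:b,l:r]=m[t:b,l:r]
    n,L,S,C=cv2.connectedComponentsWithStats(k); j=1+np.argmax(S[1:,4]); return L==j
cen={}
for c,box in [('scene',(360,235,520,390)),('top',(390,200,530,335))]:
    im=cv2.imread(f'pics/{c}.png'); hsv=cv2.cvtColor(im,cv2.COLOR_BGR2HSV); h,s,v=cv2.split(hsv)
    lid=blob(((h<15)&(s>120)&(v>50)&(v<170)).astype(np.uint8),box)
    red=blob((((h<5)|(h>175))&(s>200)&(v>175)).astype(np.uint8),box)
    white=blob(((s<60)&(v>200)).astype(np.uint8),box)
    ys,xs=np.nonzero(lid); r=cv2.minAreaRect(plane(c,np.c_[xs,ys],.142).astype(np.float32)*1000); print(c,'lid',r)
    for n,m in [('red',red),('white',white)]:
        ys,xs=np.nonzero(m); print(n,m.sum(),xs.min(),ys.min(),xs.max(),ys.max(),xs.mean(),ys.mean()); cen[c,n]=(xs.mean(),ys.mean())
    cr=im[box[1]:box[3],box[0]:box[2]]; cen[c,'im']=cv2.resize(cr,(400,400),interpolation=cv2.INTER_CUBIC)
for n in ['red','white']: print(n,tri(cen['scene',n],cen['top',n]))
cv2.imwrite('pics/crop.png',np.hstack([cen['scene','im'],cen['top','im']]))
E
```

```text
scene lid ((519.5467529296875, -232.03146362304688), (195.7588348388672, 199.74276733398438), 85.89982604980469)
red 262 421 283 447 306 433.31297709923666 295.4618320610687
white 120 427 323 444 335 435.39166666666665 328.9916666666667
top lid ((522.6219482421875, -232.94757080078125), (198.7266082763672, 196.7899169921875), 85.939697265625)
red 309 440 253 468 267 453.46278317152104 261.14239482200645
white 112 459 292 479 299 469.0625 295.4375
red [ 0.52265563 -0.20417088  0.18744143]
white [ 0.4665325  -0.22921563  0.17756219]
```

View pics/crop.png

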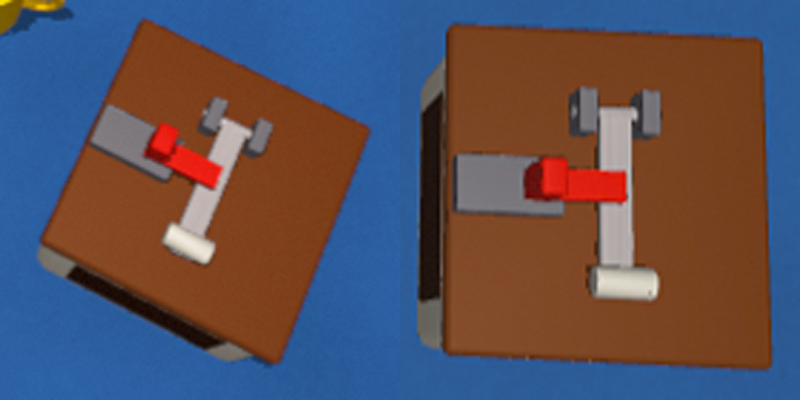

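The crop confirms the tongue lies over the lever. The lid fit gives centre (0.521,-0.2325) and yaw -4.1°. The triangulated crossbar is within 1 mm of where that pose predicts it. Next I check the fit by reprojection, estimate the slide, and work out the first move.

```bash
cat >> h.py <<'E'
from scipy.spatial.transform import Rotation as R
C=np.array([.521,-.2325,0]); YAW=np.radians(-4.1)
def bw(p): return C+R.from_euler('z',YAW).apply(np.array(p)/1000)
def delta(target_bin_mm):
    s=get_state(); w,x,y,z=s['orientation']; r=R.from_quat([x,y,z,w]); t=bw(target_bin_mm)
    ty=r.apply([0,1,0]); a=np.degrees(YAW)+90-np.degrees(np.arctan2(ty[1],ty[0]))
    print('bin',target_bin_mm,'world',np.round(t,4),'delta cm',np.round(r.inv().apply(t-s['tcp_pos'])*100,2),'twist',round(-((a+90)%180-90),2))
E
python3 - <<'E'
from h import *
for c in ['scene','top']:
    im=cv2.imread(f'pics/{c}.png')
    print(c,'xbar',proj(c,bw([-55,0,168])).round(1).tolist())
    for s in (0,4):
        bx=lambda x0,x1,y0,y1,z0,z1:[bw([x,y,z]) for x in (x0,x1) for y in (y0,y1) for z in (z0,z1)]
        q=proj(c,np.array(bx(-11,11,37+s,53+s,169,199)+bx(-9,9,-6+s,37+s,159,169)))
        m=np.zeros(im.shape[:2],np.uint8)
        cv2.fillConvexPoly(m,cv2.convexHull(q[:8].astype(np.float32)).round().astype(int),1);cv2.fillConvexPoly(m,cv2.convexHull(q[8:].astype(np.float32)).round().astype(int),1)
        ys,xs=np.nonzero(m);print(c,s,q.min(0).round(1),q.max(0).round(1),xs.mean().round(1),ys.mean().round(1))
delta([0,47,260]); delta([0,47,174])
E
```

```text
scene xbar [[434.3, 329.6]]
scene 0 [417.8 282.6] [450.5 310.2] 433.4 297.0
scene 4 [415.9 281.7] [448.5 309.2] 431.7 296.1
top xbar [[466.4, 296.4]]
top 0 [435.1 253.5] [469.9 269.9] 451.2 262.7
top 4 [432.8 253.4] [467.5 269.8] 449.0 262.8
bin [0, 47, 260] world [ 0.5244 -0.1856  0.26  ] delta cm [-55.62 -58.08  -2.87] twist -14.8
bin [0, 47, 174] world [ 0.5244 -0.1856  0.174 ] delta cm [-55.62 -58.08   5.73] twist -14.8
```

>>> {"method": "play_rows", "body": {
  "moves": [
    {"claw": 6, "delta_pos": [-10, -10, -2.9], "twist": -14.8},
    {"claw": 6, "delta_pos": [-55.6, -58.2, -2.9], "twist": -14.8},
    {"claw": 6, "delta_pos": [-55.6, -58.2, -2.9], "twist": -14.8},
    {"claw": 6, "delta_pos": [-55.6, -58.2, -2.9], "twist": -14.8},
    {"claw": 6, "delta_pos": [-55.6, -58.2, -2.9], "twist": -14.8},
    {"claw": 6, "delta_pos": [-55.6, -58.2, -2.9], "twist": -14.8},
    {"claw": 6, "delta_pos": [-55.6, -58.2, -2.9], "twist": -14.8},
    {"claw": 6, "delta_pos": [-55.6, -58.2, -2.9], "twist": -14.8},
    {"claw": 6, "delta_pos": [-55.6, -58.2, -2.9], "twist": -14.8},
    {"claw": 6, "delta_pos": [-55.6, -58.2, -2.9], "twist": -14.8},
    {"claw": 6, "delta_pos": [-55.6, -58.2, -2.9], "twist": -14.8},
    {"claw": 6, "delta_pos": [-55.6, -58.2, -2.9], "twist": -14.8}
  ]
}}

```text
clock: 2.0
tcp_pos: [0.5005, -0.1367, 0.2593]
orientation: [0.0, 0.036, 0.999, -0.0]
wrist_force: [0.3, 0.6, 0.5]
finger_gap: 0.0602
```

```bash
python3 -c "
from h import *
print(get_state()['clock'],get_state()['tcp_pos'],get_state()['finger_gap']);delta([0,46,260])"
```

```text
2.0 [ 0.50046343 -0.13668298  0.25931094] 0.060191557295907486
bin [0, 46, 260] world [ 0.5243 -0.1866  0.26  ] delta cm [-2.74 -4.81 -0.07] twist -0.03
```

>>> {"method": "play_rows", "body": {
  "moves": [
    {"claw": 6, "delta_pos": [-2.7, -4.8, 0], "twist": 0},
    {"claw": 6, "delta_pos": [-2.7, -4.8, 2], "twist": 0},
    {"claw": 6, "delta_pos": [-2.7, -4.8, 2], "twist": 0},
    {"claw": 6, "delta_pos": [-2.7, -4.8, 2], "twist": 0}
  ]
}}

```text
clock: 2.5
tcp_pos: [0.5232, -0.1838, 0.2396]
orientation: [0.0, 0.035, 0.999, 0.0]
wrist_force: [0.5, 0.1, -0.0]
finger_gap: 0.0601
```

```bash
python3 - <<'E'
from h import *
s=get_state(); print(s['clock'],s['tcp_pos'],s['wrist_force'])
i=imaging.camera_info('wrist'); im=imaging.read_camera('wrist')
T=np.array(i['world_to_cam'])
def fish(X):
    p=(T@np.r_[X,1])[:3]; th=np.arctan2(np.hypot(*p[:2]),p[2]); d=p[:2]/np.hypot(*p[:2]); return np.array([i['cx'],i['cy']])+i['fx']*th*d
im=im[:,:,::-1].copy()
for x in(-11,11):
  for y in(37,53):
    u=fish(bw([x,y+1,199])); cv2.circle(im,tuple(int(v) for v in u.round()),2,(0,255,0),-1)
for y in(-18,18):
    u=fish(bw([-55,y,168])); cv2.circle(im,tuple(int(v) for v in u.round()),2,(255,0,255),-1)
cv2.imwrite('pics/w1.png',im); delta([0,46,174])
E
```

```text
2.5 [ 0.52317049 -0.1838309   0.2395662 ] [ 0.51530504  0.14349919 -0.01252876]
bin [0, 46, 174] world [ 0.5243 -0.1866  0.174 ] delta cm [-0.1  -0.28  6.6 ] twist 0.06
```

View pics/w1.png

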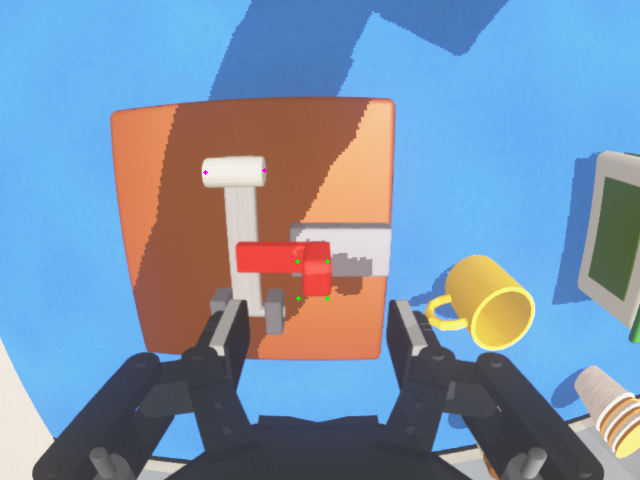

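The wrist view shows the grip top at about u 302–331, some 2 mm further +y than predicted, so the slide starts near 3 mm. The crossbar prediction matches (magenta dots at 205 and 264). Next I descend on the grip at y≈48, pinch it and slide it +24 mm.

>>> {"method": "play_rows", "body": {
  "force": 30,
  "moves": [
    {"claw": 6, "delta_pos": [-0.1, -0.1, 3], "twist": 0},
    {"claw": 6, "delta_pos": [-0.1, -0.1, 6.5], "twist": 0},
    {"claw": 6, "delta_pos": [-0.1, -0.1, 6.5], "twist": 0},
    {"claw": 6, "delta_pos": [-0.1, -0.1, 6.5], "twist": 0},
    {"claw": 0.5, "delta_pos": [-0.1, -0.1, 6.5], "twist": 0},
    {"claw": 0.5, "delta_pos": [-0.1, -0.1, 6.5], "twist": 0},
    {"claw": 0.5, "delta_pos": [-0.1, -0.1, 6.5], "twist": 0},
    {"claw": 0.5, "delta_pos": [-0.1, -0.1, 6.5], "twist": 0},
    {"claw": 0.5, "delta_pos": [-0.1, -0.1, 6.5], "twist": 0},
    {"claw": 0.5, "delta_pos": [-0.1, -0.1, 6.5], "twist": 0}
  ]
}}

```text
clock: 3.8
tcp_pos: [0.5248, -0.1855, 0.175]
orientation: [0.001, 0.036, 0.999, -0.0]
wrist_force: [-0.0, 1.7, 5.5]
finger_gap: 0.0155
```

```bash
python3 -c "
from h import *
print(get_state()['finger_gap'],get_state()['wrist_force']);delta([0,72,174])"
```

```text
0.01553868284324281 [-0.03700886  1.73198497  5.48702762]
bin [0, 72, 174] world [ 0.5261 -0.1607  0.174 ] delta cm [0.04 2.49 0.1 ] twist 0.01
```

>>> {"method": "play_rows", "body": {
  "moves": [
    {"claw": 0.5, "delta_pos": [0, 0.8, 0], "twist": 0},
    {"claw": 0.5, "delta_pos": [0, 1.7, 0], "twist": 0},
    {"claw": 0.5, "delta_pos": [0, 2.5, 0], "twist": 0},
    {"claw": 0.5, "delta_pos": [0, 2.5, 0], "twist": 0},
    {"claw": 0.5, "delta_pos": [0, 2.5, 0], "twist": 0},
    {"claw": 4, "delta_pos": [0, 2.5, 0], "twist": 0},
    {"claw": 4, "delta_pos": [0, 2.5, 0], "twist": 0},
    {"claw": 4, "delta_pos": [0, 2.5, 0], "twist": 0},
    {"claw": 6, "delta_pos": [0, 2.5, -6], "twist": 0},
    {"claw": 6, "delta_pos": [0, 2.5, -8], "twist": 0},
    {"claw": 6, "delta_pos": [5.5, -4.7, -8], "twist": 0},
    {"claw": 6, "delta_pos": [5.5, -4.7, -8], "twist": 0}
  ]
}}

```text
clock: 5.3
tcp_pos: [0.4649, -0.2295, 0.2542]
orientation: [0.0, 0.036, 0.999, -0.0]
wrist_force: [0.9, -0.6, -0.5]
finger_gap: 0.0603
```

```bash
python3 - <<'E'
from h import *
i=imaging.camera_info('wrist'); im=imaging.read_camera('wrist')
T=np.array(i['world_to_cam'])
def fish(X):
    p=(T@np.r_[X,1])[:3]; th=np.arctan2(np.hypot(*p[:2]),p[2]); d=p[:2]/np.hypot(*p[:2]); return np.array([i['cx'],i['cy']])+i['fx']*th*d
im=im[:,:,::-1].copy()
for x in(-11,11):
  for y in(64,80):
    u=fish(bw([x,y,199])); cv2.circle(im,tuple(int(v) for v in u.round()),2,(0,255,0),-1)
for y in(-18,18):
    u=fish(bw([-55,y,168])); cv2.circle(im,tuple(int(v) for v in u.round()),2,(255,0,255),-1)
cv2.imwrite('pics/w2.png',im); delta([-55,0,250]); delta([-55,0,151]); print(get_state()['wrist_force'])
E
```

```text
bin [-55, 0, 250] world [ 0.4661 -0.2286  0.25  ] delta cm [-0.26  0.29  0.41] twist -0.16
bin [-55, 0, 151] world [ 0.4661 -0.2286  0.151 ] delta cm [-0.27  0.3  10.31] twist -0.16
[-1.53719687 -1.12825873 -0.8764553 ]
```

View pics/w2.png

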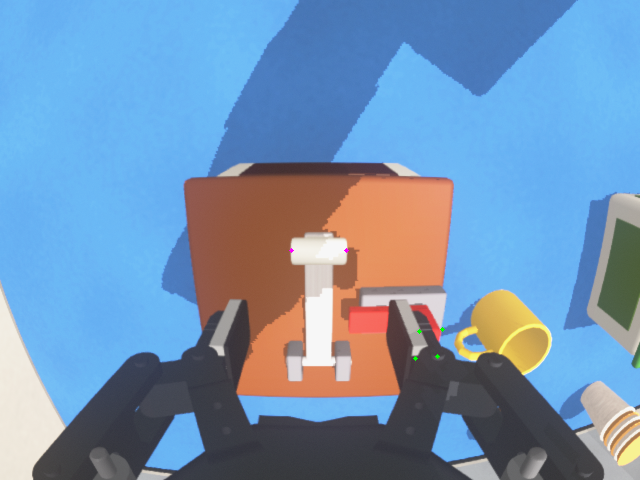

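The tab is clear: the tongue end is at u≈349 and the lever edge at u≈333, a gap of about 10 mm, so the slide is near 27 mm. The crossbar dots match. Next I go down over the crossbar.

>>> {"method": "play_rows", "body": {
  "moves": [
    {"claw": 6, "delta_pos": [-0.2, 0.2, 2.5], "twist": 0},
    {"claw": 6, "delta_pos": [-0.2, 0.2, 5], "twist": 0},
    {"claw": 6, "delta_pos": [-0.2, 0.2, 5], "twist": 0},
    {"claw": 6, "delta_pos": [-0.2, 0.2, 5], "twist": 0}
  ]
}}

```text
clock: 5.85
tcp_pos: [0.4685, -0.2266, 0.2047]
orientation: [0.0, 0.036, 0.999, -0.0]
wrist_force: [-0.4, 0.1, 0.2]
finger_gap: 0.0601
```

```bash
python3 -c "
from h import *
delta([-55,0,150])"
```

```text
bin [-55, 0, 150] world [ 0.4661 -0.2286  0.15  ] delta cm [ 0.23 -0.22  5.47] twist 0.01
```

>>> {"method": "play_rows", "body": {
  "force": 30,
  "moves": [
    {"claw": 6, "delta_pos": [0.2, -0.2, 2], "twist": 0},
    {"claw": 6, "delta_pos": [0.2, -0.2, 4], "twist": 0},
    {"claw": 6, "delta_pos": [0.2, -0.2, 5.4], "twist": 0},
    {"claw": 6, "delta_pos": [0.2, -0.2, 5.4], "twist": 0},
    {"claw": 6, "delta_pos": [0.2, -0.2, 5.4], "twist": 0},
    {"claw": 2.5, "delta_pos": [0.2, -0.2, 5.4], "twist": 0},
    {"claw": 2.5, "delta_pos": [0.2, -0.2, 5.4], "twist": 0},
    {"claw": 2.5, "delta_pos": [0.2, -0.2, 5.4], "twist": 0},
    {"claw": 2.5, "delta_pos": [0.2, -0.2, 5.4], "twist": 0},
    {"claw": 2.5, "delta_pos": [0.2, -0.2, 5.4], "twist": 0}
  ]
}}

```text
clock: 7.1
tcp_pos: [0.4665, -0.2291, 0.151]
orientation: [0.001, 0.036, 0.999, -0.001]
wrist_force: [-0.9, -3.2, 5.5]
finger_gap: 0.0354
```

```bash
python3 -c "
from h import *
s=get_state();print(s['finger_gap'],s['wrist_force']);delta([-55,0,150])
p0=np.radians(7.97);r=100.98
for a in range(6,76,6):
    q=np.radians(a)+p0; print(a,'x %.2f z %.2f'%(-(45-r*np.cos(q)+55)/10, -(154+r*np.sin(q)-168)/10))"
```

```text
0.035371346679052854 [-0.92493021 -3.22251982  5.54611747]
bin [-55, 0, 150] world [ 0.4661 -0.2286  0.15  ] delta cm [0.03 0.05 0.1 ] twist -0.01
6 x -0.20 z -1.04
12 x -0.51 z -2.05
18 x -0.92 z -3.02
24 x -1.43 z -3.95
30 x -2.04 z -4.81
36 x -2.73 z -5.61
42 x -3.51 z -6.33
48 x -4.35 z -6.97
54 x -5.25 z -7.51
60 x -6.21 z -7.96
66 x -7.21 z -8.31
72 x -8.24 z -8.54
```

The crossbar is pinched at 35.4 mm. Now I lift along the arc.

>>> {"method": "play_rows", "body": {
  "moves": [
    {"claw": 2.5, "delta_pos": [-0.2, 0, -1.0], "twist": 0},
    {"claw": 2.5, "delta_pos": [-0.5, 0, -2.0], "twist": 0},
    {"claw": 2.5, "delta_pos": [-0.9, 0, -3.0], "twist": 0},
    {"claw": 2.5, "delta_pos": [-1.4, 0, -3.9], "twist": 0},
    {"claw": 2.5, "delta_pos": [-2.0, 0, -4.8], "twist": 0},
    {"claw": 2.5, "delta_pos": [-2.7, 0, -5.6], "twist": 0},
    {"claw": 2.5, "delta_pos": [-3.5, 0, -6.3], "twist": 0},
    {"claw": 2.5, "delta_pos": [-4.4, 0, -7.0], "twist": 0},
    {"claw": 2.5, "delta_pos": [-5.3, 0, -7.5], "twist": 0},
    {"claw": 2.5, "delta_pos": [-6.2, 0, -8.0], "twist": 0},
    {"claw": 2.5, "delta_pos": [-7.2, 0, -8.3], "twist": 0},
    {"claw": 2.5, "delta_pos": [-7.6, 0, -8.4], "twist": 0}
  ]
}}

```text
clock: 8.6
tcp_pos: [0.5406, -0.2344, 0.2343]
orientation: [-0.002, 0.036, 0.999, -0.001]
wrist_force: [-5.6, -3.9, 5.3]
finger_gap: 0.0349
```

>>> {"method": "play_rows", "body": {
  "moves": [
    {"claw": 2.5, "delta_pos": [0, 0, 0], "twist": 0},
    {"claw": 2.5, "delta_pos": [0, 0, 0], "twist": 0},
    {"claw": 2.5, "delta_pos": [0, 0, 0], "twist": 0},
    {"claw": 7, "delta_pos": [0, 0, 0], "twist": 0},
    {"claw": 7, "delta_pos": [0, 0, 0], "twist": 0},
    {"claw": 7, "delta_pos": [0, 0, 0], "twist": 0},
    {"claw": 7, "delta_pos": [0, 0, -3], "twist": 0},
    {"claw": 7, "delta_pos": [0, 0, -6], "twist": 0},
    {"claw": 7, "delta_pos": [0, 0, -10], "twist": 0},
    {"claw": 7, "delta_pos": [8, 0, -10], "twist": 0},
    {"claw": 7, "delta_pos": [14, 0, -10], "twist": 0},
    {"claw": 7, "delta_pos": [14, 0, -10], "twist": 0}
  ]
}}

```text
clock: 10.1
tcp_pos: [0.3994, -0.2226, 0.3343]
orientation: [-0.0, 0.036, 0.999, 0.0]
wrist_force: [-0.7, 0.0, 1.3]
finger_gap: 0.0704
```

```bash
python3 - <<'E'
from h import *
s=get_state(); print(s['clock'],s['tcp_pos'],s['wrist_force'],s['finger_gap'])
a=imaging.read_camera('scene')[200:400,350:530,::-1]; b=imaging.read_camera('wrist')[:,:,::-1]
cv2.imwrite('pics/fin.png',np.hstack([cv2.resize(a,(324,360),interpolation=2),cv2.resize(b,(476,360))]))
E
```

```text
10.1 [ 0.39938642 -0.22259297  0.33430903] [-0.72316889  0.00459028  1.26293926] 0.0703825440403594
```

View pics/fin.png

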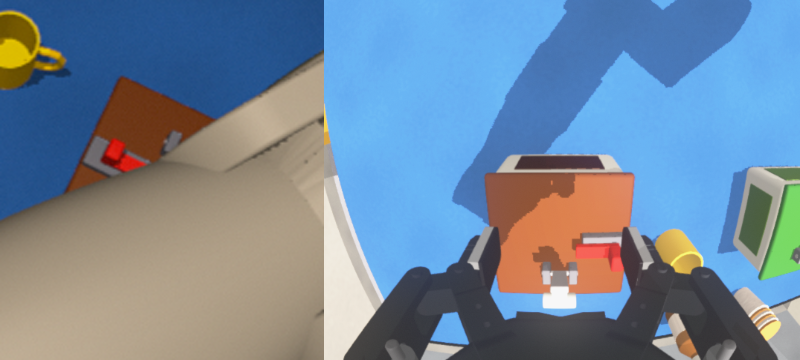

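In the view the lever stands up, with the crossbar at about (317,400) in wrist pixels. The tab's red tongue is clear to the right. I do one numeric check against the angle model, then hand in.

```bash
python3 - <<'E'
from h import *
i=imaging.camera_info('wrist'); T=np.array(i['world_to_cam'])
def fish(X):
    p=(T@np.r_[X,1])[:3]; th=np.arctan2(np.hypot(*p[:2]),p[2]); d=p[:2]/np.hypot(*p[:2]); return np.array([i['cx'],i['cy']])+i['fx']*th*d
im=imaging.read_camera('wrist'); h,s,v=cv2.split(cv2.cvtColor(im,cv2.COLOR_RGB2HSV))
m=np.zeros_like(v); m[370:430,285:350]=((s<60)&(v>210))[370:430,285:350]; ys,xs=np.nonzero(m); print('white',xs.mean(),ys.mean(),ys.min(),ys.max())
for a in (40,50,60,67,74):
    q=np.radians(a+8); print(a,fish(bw([45-101*np.cos(q),0,154+101*np.sin(q)])).round(1))
r=(((h<5)|(h>175))&(s>200)&(v>150)); r[:, :280]=0; r[:300]=0; r[370:]=0; r[:,520:]=0; ys,xs=np.nonzero(r); print('red left',xs.min())
for sl in (16,20,24,27,30): print(sl,fish(bw([0,-6+sl,169])).round(1))
E
```

```text
white 316.9270998415214 393.91917591125195 370 409
40 [317.2 352.6]
50 [317.2 374. ]
60 [317.3 394.6]
67 [317.3 407.8]
74 [317.4 419.7]Traceback (most recent call last):
  File "<stdin>", line 9, in <module>
    return umr_minimum(a, axis, None, out, keepdims, initial, where)
ValueError: zero-size array to reduction operation minimum which has no identity
```

```bash
python3 - <<'E'
from h import *
i=imaging.camera_info('wrist'); T=np.array(i['world_to_cam'])
def fish(X):
    p=(T@np.r_[X,1])[:3]; th=np.arctan2(np.hypot(*p[:2]),p[2]); d=p[:2]/np.hypot(*p[:2]); return np.array([i['cx'],i['cy']])+i['fx']*th*d
pr={sl:fish(bw([0,-6+sl,169]))[0].round(1) for sl in (16,20,24,27,30)}
im=imaging.read_camera('wrist').astype(int); r=(im[...,0]>150)&(im[...,1]<60)&(im[...,2]<60); r[:300]=0; r[370:]=0
left=np.nonzero(r[:,300:420])[1].min()+300
print(pr,'seen',left,get_state()['wrist_force'],[d['extent'] for d in spotter.spot_in('top','tea_tab') ][:1])
if left>pr[20]: print(env.hand_in())
E
```

```text
{16: np.float64(327.9), 20: np.float64(332.0), 24: np.float64(336.0), 27: np.float64(339.1), 30: np.float64(342.2)} seen 384 [ 0.13023969 -0.77868695  0.48870519] [[140.9, 231.6, 184.6, 246.8]]
the job is handed in; nothing more can be done
None
```

The bean bin's latch is undone and the job is handed in, at about 10.5 s on the robot clock. I pinched the red tab and slid it 25 mm along +y with the lever still down. I then pinched the crossbar, lifted it along its arc, let go and backed off above and in front of the bin.

**Last checks:**
- **Lever:** it stayed up after release. The wrist view puts it at about 60–65°, and the release pose implied about 67°.
- **Bean tab:** it is clear of the lever. The tongue end I read by eye in the last picture, about pixel 339, corresponds to a slide of about 27 mm.
- **Failed check:** the automatic tab check before handing in read pixel 384, which is impossible even with the tab at its 30 mm stop (342). The colour mask had probably caught only part of the tab. That bad reading is what let the hand-in through, so the tab position rests on the by-eye measurement.
- **Tea tab:** I did not touch it. The final detector box matches the starting one within a pixel, but I did not take a new top picture, so it may be the same image and proves little.
- **Contact:** the wrist force after release was under 1 N, so the arm was free of everything.

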